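# Fetch a drive sprocket from the right parts cassette

## Task

The conveyor repair needs the drive sprocket kept in the cassette with the green cover. Slide the green cover fully back, away from the robot, lift the sprocket out, and set it down flat, hub up, inside the shallow blue tray without dropping it. Keep the yellow and red covers shut.

Things in the scene. Friction and masses are not known exactly. Their poses are not given: they have to be found in the camera images.
- green_handle (a point): Centre of the handle of the green cassette cover (132 x 96 x 4 mm): a green ridge 12 mm thick (x), 44 long (y), 20 tall on the cover's middle, its top 10 mm above this point, cover's face 10 mm below. The cover slides level along this point's +x (away from the robot) 125 mm to its stop, with about 2 N, and stays put; shut, the handle is over the well's centre. Cassettes stand in a row, 112 mm apart.
- yellow_handle (a point): Centre of the handle of the yellow cover, alike but on another cassette of the row (which colour is where varies). Same sizes and axes as the green one. To be left shut.
- red_handle (a point): Centre of the handle of the red cover, alike but on another cassette of the row. Same sizes and axes as the green one. To be left shut.
- sprocket_mid (a point): Steel sprocket lying hub up on the floor of the well under the green cover (well 126 x 96 mm inside, floor 56 mm below the handle point, rim 42 above the floor), within 11 mm of its centre. Toothed disc 60 mm across, 8 thick; on it a round hub 28 across, 30 tall, to grip; about 0.2 kg. This point: on its axis, 19 mm above its underside; z up along the hub.
- tray: Shallow open square blue tray fixed on the table, 158 x 158 x 22 mm outside, walls and floor 4 mm thick. Origin at the centre of its underside, on the table; x and y along its sides, z up.
Things that resemble listed ones, but are neither listed nor needed, are in the scene too. What is meant by the tray is not white, and is the larger of those in its own colour.

How it is judged:
By the outcome, as a careful person would: the job done as asked, in the order asked, and still so for the second after the job is handed in, with the robot touching nothing.
It also fails if it takes over 58 s, if anything falls off the work surface, if the arm or the gripper's body presses on something with over 40 N, if the wrist force passes 120 N, or if a joint passes its speed limit or range.

## Robot

A 6-joint arm with a two-finger parallel gripper is mounted at the origin on the work surface. World frame = base frame: x ahead of the robot, y to its left, z up, the work surface at z = 0. Lengths are in m, angles in rad, forces in N, time in s.
With the tool pointing down it reaches from about 0.25 to 0.725 m from the base axis. Payload 4 kg.
Tool frame: the origin (TCP) lies at the centre of the arm's flange, where the gripper is bolted on; the fingertips stand 173 mm ahead of it and the grasp point (between the pads) lies 155 mm ahead of it; x points along the fingers, z is the direction in which the jaws open and shut, and the axes are right-handed (so a half turn about x gives the same grasp; the last joint's range is limited). The gripper opens to 85 mm and grips with 20 to 120 N. Pads are 22 mm wide; open, the fingers measure 114 mm over their backs; the gripper's body (76 mm by 85 mm) begins 54 mm behind the grasp point. The pads swing forward as they close: fully open they stand 13 mm farther back than shut.
Start: joints at [1.148, 0.241, 0.005, 1.335, 0, 1.571], TCP at [0.205, 0.456, 0.405] pointing down, gripper open.
Joint ranges: [-2.72, 2.72], [-1.05, 1.87], [-1.09, 1.28], [-1.99, 2.15], [-1.42, 1.44], [-3.14, 3.14]. Speed limits (rad/s): [2.79, 2.79, 3.14, 3.14, 3.14, 3.14].

## Interface

Orientations are given as a unit quaternion [x, y, z, w].
In Python, from workcell import bot gives the robot as it stands.
- The arm moves only by the tool arm_command, never from a script. Its argument "moves" is one flat list of numbers, 7 for each row, row after row: the shift along the tool's x, y, z in m, then the turn, a rotation vector about the tool's x, y, z in rad, then the closure, from -1 (fully open) to 1 (shut). A call has 1 to 20 rows; each row shifts and turns the pose as measured when the row begins, along the tool's axes as they then stand; what a row does not reach is not made up. A row lasts 1/12 s, in which the tool goes at most 41.7 mm and 7.16 degrees, less where a joint would pass 70% of its speed; a pose out of reach is approached as far as the arm can. A call with a gripper value outside its range is refused whole. The fingers move at their own pace and stop on an object; the grip force is fixed at half the most. Time passes only in rows, so rows that do not move let the fingers close. It gives the time, the measured TCP pose, the force and the opening at its end, in the units of the state.
- bot.get_obs(): the state, without advancing time (a new reading comes with each control period).
- bot.camera(name): name is "side" or "top"; returns the picture (400x640x3 uint8, red, green, blue); there is no depth.
- bot.get_calibration(name): a dict with "mtx" (3x3 intrinsics, pixels), "dist" ([k1, k2, p1, p2, k3] as OpenCV has them; the pictures are not rectified), "world_from_camera" (4x4, takes a point from camera to world coordinates). Camera axes: x right, y up, looking along -z (the intrinsics and any distortion apply to the point x, -y, -z); pixel columns grow to the right and rows downward; lengths in m; the calibration is good to about 2 mm. A picture is of the moment at which its call begins. get_calibration takes no time and is no camera call.
- bot.job_done(): hands the job in, once; it reports no verdict.
The state is a dict: "clock": time; "joint_pos": joint angles; "joint_vel": joint speeds; "tau": joint torques, N m; "eef_pos": TCP position; "tool_rot": TCP orientation; "ft_force": force on the tool from outside, world axes, zero at the start; "ft_torque": the same for the moment, N m; "grip_width": finger opening in m.
Only numpy, scipy, OpenCV 4.12 (cv2) and the standard library are available. Lean on these libraries where they do the work, as an engineer would, in place of code of your own. Each camera call takes 0.05 s, during which the arm holds its last target.

## Working session

There is one attempt and no reset: what is moved stays moved. The work goes in short steps, Python scripts to look and compute and a tool call to move; the robot and the scene stay as the last step left them, time stands still between calls to the robot, and variables do not carry over. Pictures are saved under pics/ and viewed, and the job is handed in when it is done.

Besides the shell and the picture viewer there is one more tool, called after "Emit:" in YAML: its name, and indented under it one key for each argument. arm_command: Moves the arm, as the interface text tells. Its arguments: {"type":"object","properties":{"moves":{"type":"array"}},"required":["moves"]}

```bash
mkdir -p pics
python3 - <<'E'
from workcell import bot
import cv2,numpy as np
np.set_printoptions(precision=4,suppress=True)
o=bot.get_obs();print(o)
for n in("top","side"):
    cv2.imwrite(f"pics/{n}0.png",bot.camera(n)[:,:,::-1]);c=bot.get_calibration(n);print(c)
E
```

```text
{'clock': 0.0, 'joint_pos': array([1.148 , 0.2414, 0.0037, 1.3352, 0.    , 1.5708]), 'joint_vel': array([-0.0002,  0.0003,  0.0009,  0.0008,  0.0005, -0.0018]), 'tau': array([  0.0008, -37.2317,  25.2409,   0.017 ,  -0.0001,  -0.    ]), 'eef_pos': array([0.205 , 0.4557, 0.4038]), 'tool_rot': array([-0.3843,  0.5944,  0.3835,  0.5932]), 'ft_force': array([-0.2258,  1.2942, -0.0272]), 'ft_torque': array([0.032 , 0.0023, 0.0609]), 'grip_width': 0.08542346341913229}
{'mtx': array([[490.7717,   0.    , 311.3564],
       [  0.    , 490.7717, 204.0014],
       [  0.    ,   0.    ,   1.    ]]), 'dist': array([-0.0041,  0.    ,  0.    ,  0.    ,  0.    ]), 'world_from_camera': array([[ 0.0025,  0.9958, -0.0911,  0.2896],
       [-1.    ,  0.0019, -0.0068,  0.1991],
       [-0.0066,  0.0911,  0.9958,  1.5306],
       [ 0.    ,  0.    ,  0.    ,  1.    ]])}
{'mtx': array([[394.675 ,   0.    , 316.8598],
       [  0.    , 394.675 , 197.6863],
       [  0.    ,   0.    ,   1.    ]]), 'dist': array([-0.0895,  0.    ,  0.    ,  0.    ,  0.    ]), 'world_from_camera': array([[-0.9169,  0.2154, -0.3361,  0.023 ],
       [-0.399 , -0.5192,  0.7558,  1.0626],
       [-0.0117,  0.827 ,  0.562 ,  0.6822],
       [ 0.    ,  0.    ,  0.    ,  1.    ]])}
```

View pics/top0.png

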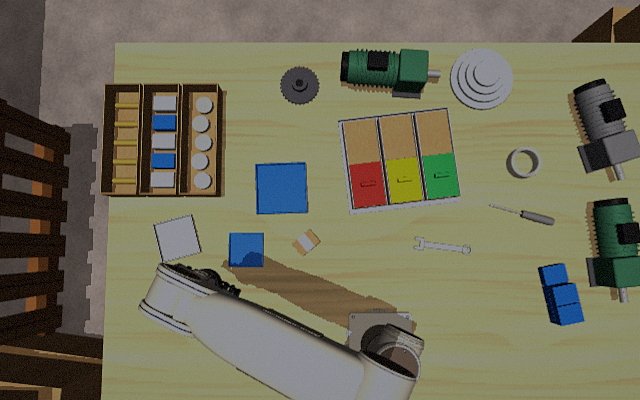

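View pics/side0.png

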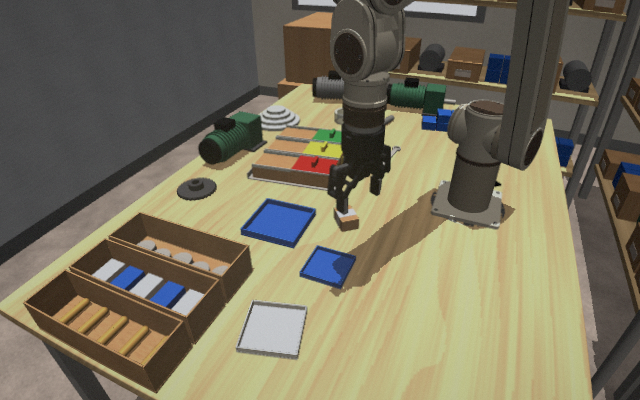

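The top view shows the green cover around (440,176), yellow at (403,180), red at (367,185), the large blue tray at (282,188) and a smaller blue one at (246,249). I'll zoom in on these next.

Run:
```python
import cv2,numpy as np
t=cv2.imread("pics/top0.png");s=cv2.imread("pics/side0.png")
cv2.imwrite("pics/z1.png",cv2.resize(t[100:220,335:470],None,fx=5,fy=5,interpolation=cv2.INTER_CUBIC))
cv2.imwrite("pics/z2.png",cv2.resize(s[115:205,240:370],None,fx=6,fy=6,interpolation=cv2.INTER_CUBIC))
z=np.hstack([cv2.resize(t[150:225,245:320],(390,390),interpolation=cv2.INTER_CUBIC),cv2.resize(s[180:270,230:320],(390,390),interpolation=cv2.INTER_CUBIC)])
cv2.imwrite("pics/z3.png",z)
```

```text
(no output)
```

View pics/z1.png

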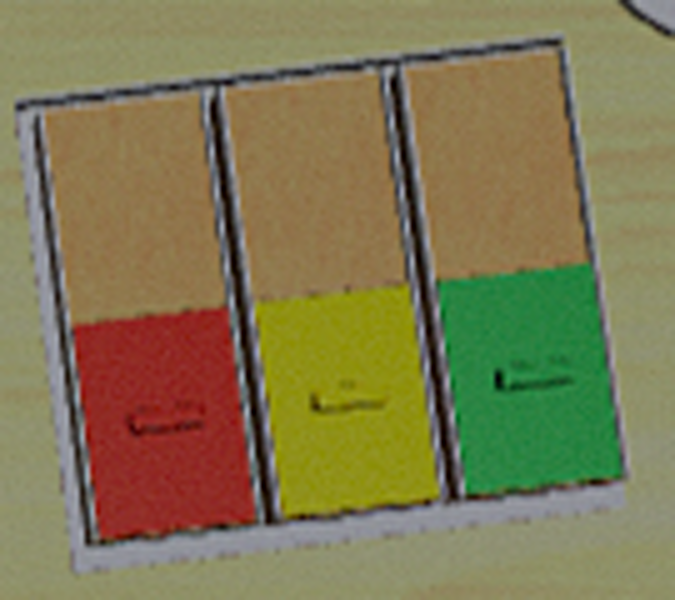

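View pics/z2.png

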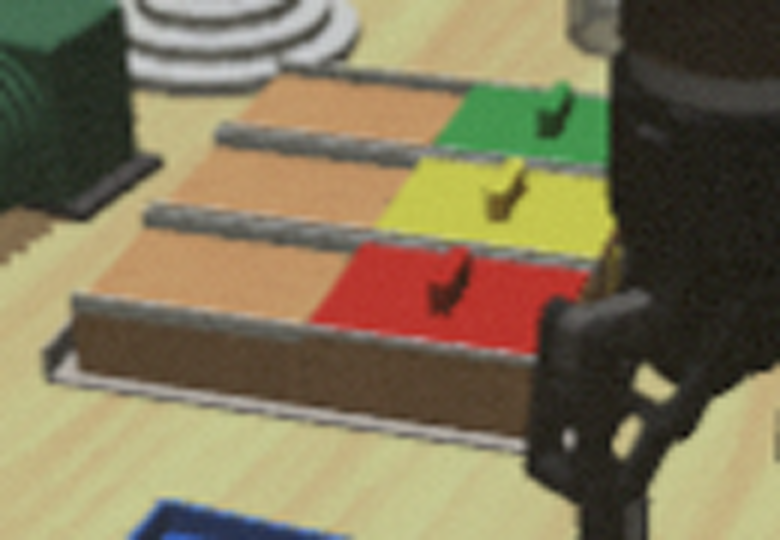

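View pics/z3.png

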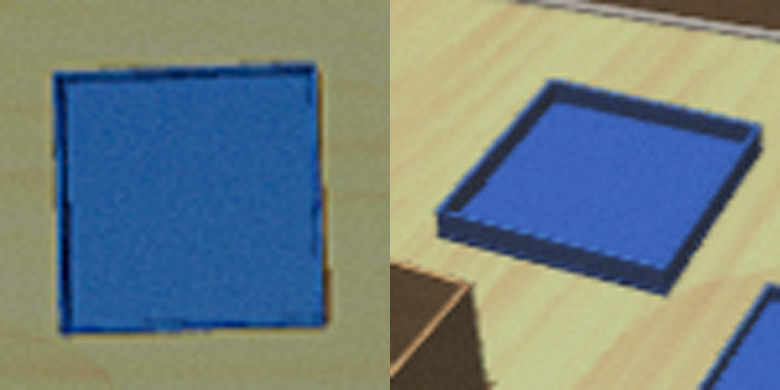

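```bash
cat > h.py <<'E'
from workcell import bot
import cv2,numpy as np
from scipy.optimize import least_squares
np.set_printoptions(precision=4,suppress=True)
C={n:bot.get_calibration(n) for n in("top","side")}
def proj(n,P):
    c=C[n];P=np.atleast_2d(np.asarray(P,float));T=np.linalg.inv(c["world_from_camera"])
    q=(P@T[:3,:3].T+T[:3,3])*[1,-1,-1]
    return cv2.projectPoints(q,np.zeros(3),np.zeros(3),c["mtx"],c["dist"])[0].reshape(-1,2)
def ray(n,uv,z):
    c=C[n];p=cv2.undistortPoints(np.array(uv,float).reshape(-1,1,2),c["mtx"],c["dist"]).reshape(-1,2)
    W=c["world_from_camera"];d=np.c_[p[:,0],-p[:,1],-np.ones(len(p))]@W[:3,:3].T;o=W[:3,3]
    return o+d*((z-o[2])/d[:,2])[:,None]
E
cat > fit.py <<'E'
from h import *
uz=lambda l,f,o:[((a+.5)/f-.5+o[0],(b+.5)/f-.5+o[1]) for a,b in l]
# order rearL, rearR, frontL, frontR per cover green,yellow,red (L=+y)
top=uz([(438,281),(592,264),(466,495),(625,480),(257,301),(408,285),(282,520),(440,500),(75,325),(226,308),(97,543),(256,524)],5,(335,100))
side=uz([(437,147),(470,88),(378,230),(420,157),(312,320),(365,243)],6,(240,115))
L=[(66,48),(66,-48),(-66,48),(-66,-48)]
def pts(p):
    x,y,z,a=p[:4];R=np.array([[np.cos(a),-np.sin(a)],[np.sin(a),np.cos(a)]]);t=[];s=[]
    for k in range(3):
        q=[np.r_[R@(np.array(l)/1e3*[1,p[4]]+[0,.112*k])+[x,y],z] for l in L];t+=q;s+=q[:2]
    return t,s
def f(p):
    t,s=pts(p);return np.r_[(proj("top",t)-top).ravel(),(proj("side",s)-side).ravel()]
for sub in(0,1):
  r=least_squares(f,[.5,-.1,.06,.1,1],loss="soft_l1");print(r.x,r.cost);print(f(r.x).reshape(-1,2));break
# side tops of rail etc
tr=uz([(55,73),(317,65),(63,333),(327,327)],5.2,(245,150))
trs=uz([(437,213),(550,80),(762,128),(668,280)],390/90,(230,180))
w=ray("top",tr,.022);print("tray top",w,w.mean(0),[np.linalg.norm(w[0]-w[1]),np.linalg.norm(w[0]-w[2])])
w=ray("side",trs,.022);print("side",w,w.mean(0))
E
python3 fit.py
```

```text
[ 0.512  -0.1833  0.0512  0.1228  0.9843] 3.7150610593152518
[[-0.0739  0.4694]
 [-0.1803  0.1689]
 [ 0.4634  0.4066]
 [-0.3965 -0.342 ]
 [-0.2895  0.8612]
 [ 0.2375  0.3553]
 [ 0.5547 -0.1462]
 [-0.0709  0.1013]
 [-0.3401  0.4588]
 [ 0.2161  0.1481]
 [ 0.8101 -0.2952]
 [ 0.0144 -0.2509]
 [-1.1889 -0.1855]
 [ 0.5625 -0.715 ]
 [-1.0025 -0.2132]
 [ 0.2166  0.1898]
 [-1.0106  0.5672]
 [-0.4598 -0.0536]]
tray top [[0.5534 0.3846 0.022 ]
 [0.5585 0.2277 0.022 ]
 [0.3974 0.3778 0.022 ]
 [0.4013 0.2213 0.022 ]] [0.4777 0.3029 0.022 ] [np.float64(0.1569250523686103), np.float64(0.15614947685782757)]
side [[0.3254 0.2962 0.022 ]
 [0.3081 0.1316 0.022 ]
 [0.1609 0.1313 0.022 ]
 [0.1771 0.3024 0.022 ]] [0.2428 0.2154 0.022 ]
```

The cover face fits at z≈0.051, so the handle point is at 0.061 and the well floor at 0.005, which is consistent. The yaw is 0.123. I'll recheck the tray side pixels, since I left out the panel offset, and set up the move helper.

```bash
cat >> h.py <<'E'
from scipy.spatial.transform import Rotation as Ro
def plan(p,yaw=None):
    o=bot.get_obs();R=Ro.from_quat(o["tool_rot"]);print("t",round(o["clock"],2),"pos",o["eef_pos"],"F",o["ft_force"],"w",round(o["grip_width"],4),"q",o["joint_pos"])
    print("axes x,z",R.as_matrix()[:,0],R.as_matrix()[:,2])
    if yaw is not None:
        for s in(0,np.pi):
            z=np.array([np.cos(yaw+s),np.sin(yaw+s),0]);x=np.array([0,0,-1.]);T=Ro.from_matrix(np.c_[x,np.cross(z,x),z])
            print("rotvec",(R.inv()*T).as_rotvec(), "shift in final frame",T.inv().apply(np.array(p)-o["eef_pos"]))
    print("shift now",R.inv().apply(np.array(p)-o["eef_pos"]))
E
python3 - <<'E'
from h import *
uz=lambda l,f,o:[((a+.5)/f-.5+o[0],(b+.5)/f-.5+o[1]) for a,b in l]
w=ray("side",uz([(47,213),(160,80),(372,128),(278,272)],390/90,(230,180)),.022);print(w,w.mean(0))
plan([.512,-.1833,.30],.1228)
E
```

```text
[[0.5481 0.3897 0.022 ]
 [0.5556 0.2343 0.022 ]
 [0.3982 0.2298 0.022 ]
 [0.3911 0.3839 0.022 ]] [0.4732 0.3094 0.022 ]
t 0.1 pos [0.2051 0.4558 0.4039] F [ 0.238  -0.1572 -0.681 ] w 0.0852 q [1.148  0.2413 0.0039 1.3352 0.     1.5708]
axes x,z [-0.0008 -0.0017 -1.    ] [ 0.4104  0.9119 -0.0018]
rotvec [ 1.0252 -0.0017  0.0009] shift in final frame [ 0.1039 -0.6718  0.2264]
rotvec [-2.1164 -0.0011 -0.0019] shift in final frame [ 0.1039  0.6718 -0.2264]
shift now [ 0.1048 -0.5421 -0.4566]
```

Emit:
arm_command:
  moves: [0,0,0,0.114,0,0,0,0,0,0,0.114,0,0,0,0,0,0,0.114,0,0,0,0,0,0,0.114,0,0,0,0,0,0,0.114,0,0,0,0,0,0,0.114,0,0,0,0,0,0,0.114,0,0,0,0,0,0,0.114,0,0,0,0,0,0,0.113,0,0,0]

```text
clock: 0.85
eef_pos: [0.2044, 0.4543, 0.3988]
tool_rot: [-0.031, 0.709, 0.022, 0.704]
ft_force: [-0.7, -0.3, -0.2]
grip_width: 0.0429
```

Emit:
arm_command:
  moves: [0,-0.035,0.012,0,0,0,0,0,-0.035,0.012,0,0,0,0,0,-0.035,0.012,0,0,0,0,0,-0.035,0.012,0,0,0,0,0,-0.035,0.012,0,0,0,0,0,-0.035,0.012,0,0,0,0,0,-0.035,0.012,0,0,0,0,0,-0.035,0.012,0,0,0,0,0,-0.035,0.012,0,0,0,0,0,-0.035,0.012,0,0,0,0,0,-0.035,0.012,0,0,0,0,0,-0.035,0.012,0,0,0,0,0,-0.035,0.012,0,0,0,0,0,-0.035,0.012,0,0,0,0,0,-0.035,0.012,0,0,0,0,0,-0.035,0.012,0,0,0,0,0,-0.035,0.012,0,0,0,0,0,-0.035,0.012,0,0,0,0]

```text
clock: 2.35
eef_pos: [0.4715, -0.1806, 0.3983]
tool_rot: [-0.035, 0.711, 0.025, 0.702]
ft_force: [0.6, 0.3, 0.8]
grip_width: 0.0426
```

Run:
```python
from h import *
plan([.512,-.1833,.30],.1228)
```

```text
t 2.35 pos [ 0.4715 -0.1806  0.3983] F [0.6495 0.2762 0.7628] w 0.0426 q [-0.3612  0.2565  0.0091  1.3307 -0.018   1.1255]
axes x,z [-0.0132 -0.0143 -0.9998] [ 0.9964  0.084  -0.0143]
rotvec [-0.0386 -0.0146  0.0129] shift in final frame [ 0.0983 -0.0076  0.0399]
rotvec [3.1029 0.02   0.0226] shift in final frame [ 0.0983  0.0076 -0.0399]
shift now [ 0.0978 -0.0048  0.0415]
```

Emit:
arm_command:
  moves: [0.016,-0.001,0.01,-0.013,-0.005,0.0043,0,0.016,-0.001,0.01,-0.013,-0.005,0.0043,0,0.016,-0.001,0.01,-0.013,-0.005,0.0043,0,0.016,-0.002,0.01,0,0,0,0,0.016,-0.001,0.0,0,0,0,0,0.016,0,0,0,0,0,0,0,0,0,0,0,0,0]

```text
clock: 2.93
eef_pos: [0.5153, -0.1941, 0.2945]
tool_rot: [-0.039, 0.706, 0.039, 0.706]
ft_force: [-1.6, 0.1, -0.2]
grip_width: 0.0426
```

Run:
```python
from h import *
plan([.512,-.1833,.260],.1228)
s=bot.camera("side")[:,:,::-1];cv2.imwrite("pics/s2.png",cv2.resize(s[70:190,230:430],None,fx=4,fy=4,interpolation=cv2.INTER_CUBIC))
print(proj("side",[[.512,-.1833,.071],[.512,-.1833,.061],[.512,-.1833,.127]]))
```

```text
t 2.93 pos [ 0.5153 -0.1941  0.2945] F [-1.5697  0.1149 -0.2345] w 0.0426 q [-0.3599  0.4098 -0.0517  1.1092 -0.0011  1.1005]
axes x,z [-0.0003 -0.001  -1.    ] [ 0.9939  0.1102 -0.0004]
rotvec [-0.0124 -0.0004  0.001 ] shift in final frame [ 0.0345  0.0111 -0.0019]
rotvec [3.1292 0.0016 0.0006] shift in final frame [ 0.0345 -0.0111  0.0019]
shift now [ 0.0345  0.0111 -0.002 ]
[[332.038  130.6699]
 [332.0139 133.1535]
 [332.1743 116.4276]]
```

View pics/s2.png

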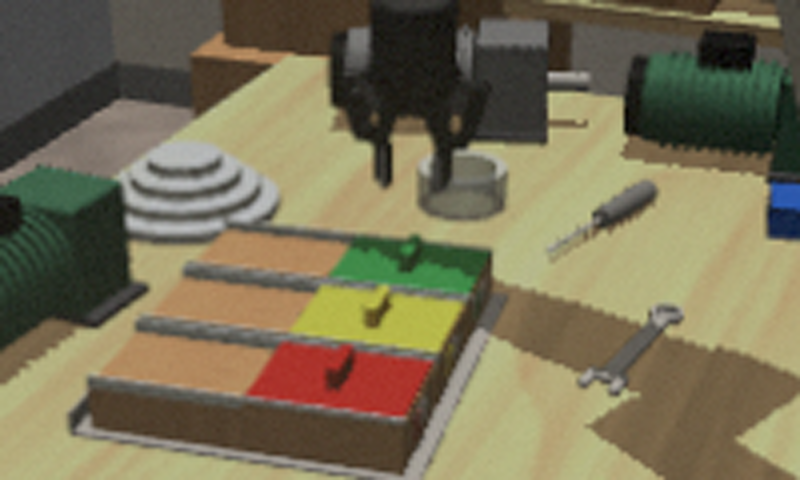

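The green handle is at side-view pixel (332,133), which matches the projected position. Next I descend over it.

Emit:
arm_command:
  moves: [0.005,0.006,-0.001,-0.012,0,0,0,0.008,0.005,-0.001,0,0,0,0,0.01,0,0,0,0,0,0,0.01,0,0,0,0,0,0,0,0,0,0,0,0,0]

```text
clock: 3.4
eef_pos: [0.5127, -0.1822, 0.2636]
tool_rot: [-0.045, 0.704, 0.043, 0.708]
ft_force: [-0.9, 1.1, -0.7]
grip_width: 0.0427
```

Run:
```python
from h import *
plan([.512,-.1833,.228],.1228)
```

```text
t 3.4 pos [ 0.5127 -0.1822  0.2636] F [-0.8887  1.112  -0.7175] w 0.0427 q [-0.3412  0.4244 -0.1178  1.0217 -0.001   1.1051]
axes x,z [ 0.0062 -0.0032 -1.    ] [0.9922 0.1242 0.0058]
rotvec [0.0017 0.0058 0.004 ] shift in final frame [ 0.0356 -0.001  -0.0008]
rotvec [-3.1399 -0.0062  0.0091] shift in final frame [0.0356 0.001  0.0008]
shift now [ 0.0356 -0.0009 -0.0011]
```

Emit:
arm_command:
  moves: [0.01,-0.001,-0.001,0,0.006,0.004,0,0.01,0,0,0,0,0,0,0.008,0,0,0,0,0,0,0.006,0,0,0,0,0,0,0,0,0,0,0,0,0]

```text
clock: 3.82
eef_pos: [0.5119, -0.1835, 0.2263]
tool_rot: [-0.044, 0.706, 0.044, 0.706]
ft_force: [-0.2, -0.1, 0.3]
grip_width: 0.0424
```

Run:
```python
from h import *
plan([.512,-.1833,.228],.1228)
s=bot.camera("side")[:,:,::-1];cv2.imwrite("pics/s3.png",cv2.resize(s[90:160,280:390],None,fx=7,fy=7,interpolation=cv2.INTER_CUBIC))
```

```text
t 3.82 pos [ 0.5119 -0.1835  0.2263] F [-0.2254 -0.0749  0.2804] w 0.0424 q [-0.3441  0.4673 -0.1601  0.9435 -0.0002  1.1021]
axes x,z [-0.0001 -0.0002 -1.    ] [ 0.9923  0.1242 -0.0002]
rotvec [ 0.0017 -0.0002  0.0001] shift in final frame [-0.0017  0.0002  0.0002]
rotvec [-3.1399 -0.0002 -0.0003] shift in final frame [-0.0017 -0.0002 -0.0002]
shift now [-0.0017  0.0002  0.0002]
```

View pics/s3.png

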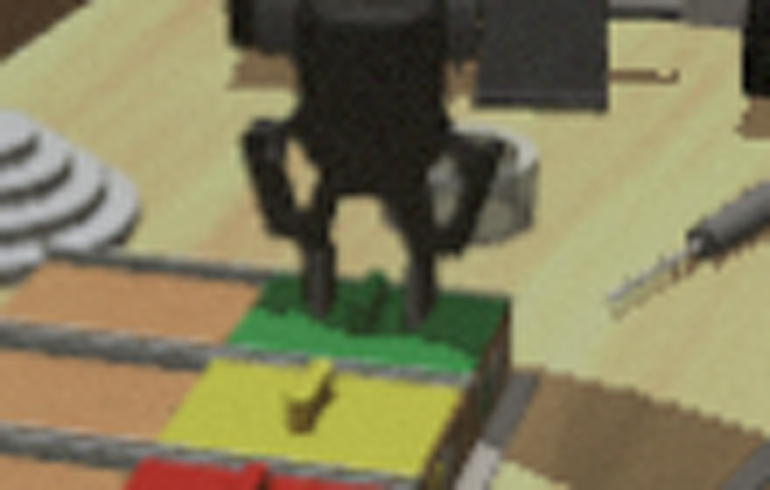

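The fingers straddle the green handle, with tips at zoom pixels (318,310) and (418,318) and the ridge between them. I'll raise 2 mm and close.

Emit:
arm_command:
  moves: [-0.003,0,0,0,0,0,0,0,0,0,0,0,0,1,0,0,0,0,0,0,1,0,0,0,0,0,0,1,0,0,0,0,0,0,1,0,0,0,0,0,0,1]

```text
clock: 4.37
eef_pos: [0.5125, -0.1839, 0.2309]
tool_rot: [-0.044, 0.705, 0.043, 0.706]
ft_force: [0.2, -0.2, -2.2]
grip_width: 0.0104
```

Emit:
arm_command:
  moves: [0,0,0.006,0,0,0,1,0,0,0.012,0,0,0,1,0,0,0.012,0,0,0,1,0,0,0.012,0,0,0,1,0,0,0.012,0,0,0,1,0,0,0,0,0,0,1]

```text
clock: 4.87
eef_pos: [0.5673, -0.1772, 0.231]
tool_rot: [-0.044, 0.707, 0.043, 0.705]
ft_force: [1.6, -0.0, -0.6]
grip_width: 0.0106
```

Run:
```python
from h import *
d=.125;plan([.512+d*np.cos(.1228),-.1833+d*np.sin(.1228),.2295],.1228)
```

```text
t 4.87 pos [ 0.5673 -0.1772  0.231 ] F [ 1.6464 -0.0282 -0.5777] w 0.0106 q [-0.3023  0.5495 -0.0039  1.0195 -0.0021  1.1461]
axes x,z [-0.0027 -0.0013 -1.    ] [ 0.9925  0.1221 -0.0028]
rotvec [-0.0004 -0.0028  0.001 ] shift in final frame [0.0015 0.0007 0.0694]
rotvec [3.1412 0.0016 0.0044] shift in final frame [ 0.0015 -0.0007 -0.0694]
shift now [0.0013 0.0007 0.0694]
```

Emit:
arm_command:
  moves: [0,0,0.012,0,0,0,1,0,0,0.012,0,0,0,1,0,0,0.012,0,0,0,1,0,0,0.012,0,0,0,1,0,0,0.007,0,0,0,1,0,0,0.003,0,0,0,1,0,0,0.003,0,0,0,1,0,0,0,0,0,0,1]

```text
clock: 5.53
eef_pos: [0.6283, -0.1697, 0.231]
tool_rot: [-0.044, 0.708, 0.043, 0.703]
ft_force: [0.8, -0.2, -1.6]
grip_width: 0.0103
```

Emit:
arm_command:
  moves: [0,0,0.004,0,0,0,1,0,0,0.004,0,0,0,1,0,0,0.003,0,0,0,1]

```text
clock: 5.78
eef_pos: [0.6381, -0.1686, 0.2309]
tool_rot: [-0.043, 0.709, 0.043, 0.702]
ft_force: [-10.1, -1.3, 4.6]
grip_width: 0.0104
```

Emit:
arm_command:
  moves: [0,0,0.004,0,0,0,1,0,0,0.003,0,0,0,1]

```text
clock: 5.95
eef_pos: [0.6406, -0.1683, 0.2309]
tool_rot: [-0.043, 0.715, 0.042, 0.697]
ft_force: [-7.4, -0.2, 5.1]
grip_width: 0.0102
```

Run:
```python
from h import *
d=.125;plan([.512+d*np.cos(.1228),-.1833+d*np.sin(.1228),.2295],.1228)
```

```text
t 5.95 pos [ 0.6406 -0.1683  0.2309] F [-7.3812 -0.2221  5.1445] w 0.0102 q [-0.2551  0.6822  0.2372  1.1491 -0.0094  1.196 ]
axes x,z [-0.0249 -0.0032 -0.9997] [ 0.9925  0.1194 -0.0251]
rotvec [-0.0031 -0.0251  0.0001] shift in final frame [ 0.0014  0.0009 -0.0045]
rotvec [3.1383 0.0002 0.0394] shift in final frame [ 0.0014 -0.0009  0.0045]
shift now [ 0.0015  0.0009 -0.0044]
```

The stop is reached: −10 N, and the tool started to tilt. I'll release and lift, and retreat for a look.

Emit:
arm_command:
  moves: [0,0,-0.003,0,-0.025,0,0.9,0,0,0,0,0,0,0,0,0,0,0,0,0,0,0,0,0,0,0,0,0,-0.01,0,0,0,0,0,0,-0.02,0,0,0,0,0,0,-0.03,0,0,0,0,0,0,-0.03,0,0,0,0,0,0,-0.02,0.04,0,0,0,0,0,0,0.04,0,0,0,0,0,0,0.04,-0.01,0,0,0,0,0,0.04,-0.02,0,0,0,0,0,0.04,-0.02,0,0,0,0,0,0.04,-0.02,0,0,0,0]

```text
clock: 7.12
eef_pos: [0.5513, 0.0499, 0.3514]
tool_rot: [-0.038, 0.701, 0.037, 0.711]
ft_force: [0.5, 0.7, -0.2]
grip_width: 0.0425
```

Run:
```python
from h import *
plan([.512,-.1833,.260],.1228)
s=bot.camera("side")[:,:,::-1];t=bot.camera("top")[:,:,::-1]
cv2.imwrite("pics/s4.png",s);cv2.imwrite("pics/t4.png",t)
cv2.imwrite("pics/s4z.png",cv2.resize(s[110:190,270:370],None,fx=7,fy=7,interpolation=cv2.INTER_CUBIC))
cv2.imwrite("pics/t4z.png",cv2.resize(t[95:225,335:470],None,fx=4.5,fy=4.5,interpolation=cv2.INTER_CUBIC))
```

```text
t 7.12 pos [0.5513 0.0499 0.3514] F [ 0.5475  0.6745 -0.1763] w 0.0425 q [ 0.0908  0.3667  0.0393  1.2282 -0.002   1.5562]
axes x,z [ 0.0153 -0.0007 -0.9999] [0.9943 0.1052 0.0151]
rotvec [-0.0174  0.0151  0.0024] shift in final frame [ 0.0914 -0.2267 -0.0676]
rotvec [ 3.1241  0.0037 -0.0236] shift in final frame [0.0914 0.2267 0.0676]
shift now [ 0.0909 -0.2276 -0.065 ]
```

View pics/s4z.png

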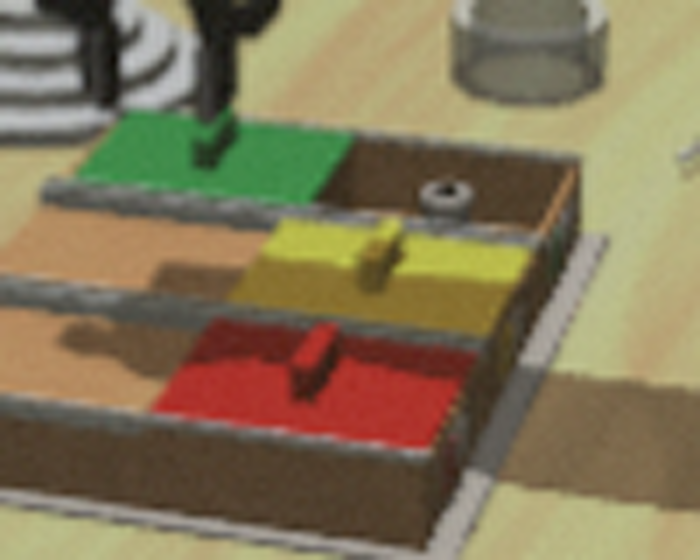

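View pics/t4z.png

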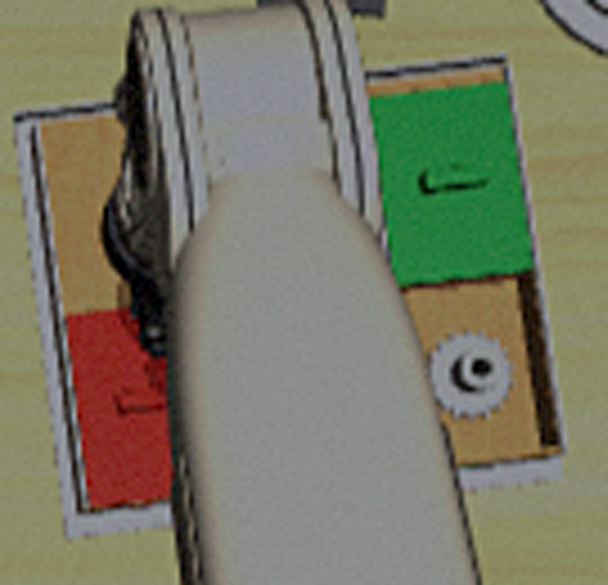

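Run:
```python
from h import *
uz=lambda l,f,o:[((a+.5)/f-.5+o[0],(b+.5)/f-.5+o[1]) for a,b in l]
T=lambda l,z:ray("top",uz(l,4.5,(335,95)),z)
print("disc c",T([(470,374)],.013),"edges",T([(470,331),(470,418),(513,374)],.013))
print("hub top",T([(475,369)],.043))
print("side hub",ray("side",uz([(446,192)],7,(270,110)),.043))
w=T([(533,272),(503,82)],.051);print("cover right corners",w)
a=.1228;d=np.array([np.cos(a),np.sin(a)]);print((w[:,:2]-[.512,-.1833])@d)
h=T([(455,180)],.065);print("handle",h,(h[:,:2]-[.512,-.1833])@d)
t=cv2.imread("pics/t4.png");cv2.imwrite("pics/t4s.png",cv2.resize(t[160:195,425:460],None,fx=16,fy=16,interpolation=cv2.INTER_CUBIC))
```

```text
disc c [[ 0.5114 -0.1883  0.013 ]] edges [[ 0.5415 -0.1889  0.013 ]
 [ 0.4807 -0.1876  0.013 ]
 [ 0.5114 -0.218   0.013 ]]
hub top [[ 0.5104 -0.1841  0.043 ]]
side hub [[ 0.5093 -0.1898  0.043 ]]
cover right corners [[ 0.5757 -0.2228  0.051 ]
 [ 0.7073 -0.2054  0.051 ]]
[0.0584 0.1911]
handle [[ 0.6358 -0.1677  0.065 ]] [0.1247]
```

View pics/t4s.png

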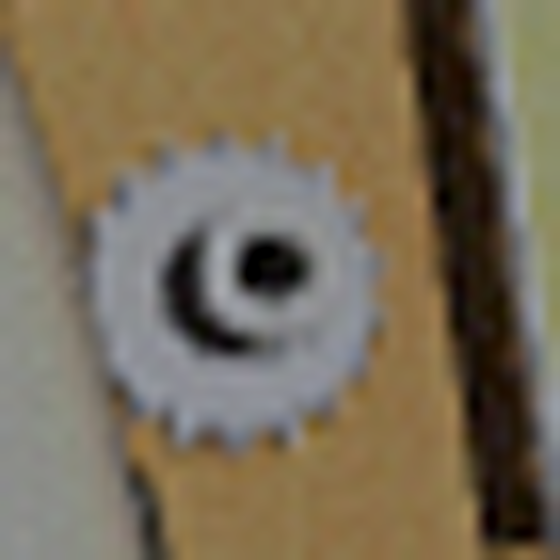

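The cover travel measures 125 mm, so it's fully open. The sprocket is at about (0.511, −0.188). Next I move above it.

Emit:
arm_command:
  moves: [0,-0.038,-0.01,-0.01,0.008,0.002,0,0,-0.038,-0.01,-0.008,0.007,0,0,0,-0.038,-0.01,0,0,0,0,0,-0.038,-0.01,0,0,0,0,0,-0.038,-0.01,0,0,0,0,0.03,-0.02,-0.01,0,0,0,0,0.03,-0.016,-0.005,0,0,0,0,0.02,0,0,0,0,0,0,0,0,0,0,0,0,0]

```text
clock: 7.97
eef_pos: [0.5214, -0.1889, 0.2816]
tool_rot: [-0.054, 0.697, 0.048, 0.713]
ft_force: [-1.0, 0.0, 0.4]
grip_width: 0.0429
```

Run:
```python
from h import *
plan([.511,-.188,.240],.1228)
```

```text
t 7.97 pos [ 0.5214 -0.1889  0.2816] F [-0.9643  0.0211  0.4245] w 0.0429 q [-0.348   0.4186 -0.0749  1.0533  0.0016  1.0783]
axes x,z [ 0.0231 -0.0067 -0.9997] [0.9893 0.144  0.0219]
rotvec [0.0217 0.022  0.0097] shift in final frame [ 0.0416  0.0022 -0.0102]
rotvec [-3.1197 -0.0152  0.0343] shift in final frame [ 0.0416 -0.0022  0.0102]
shift now [ 0.0414  0.0028 -0.0111]
```

Emit:
arm_command:
  moves: [0,0.001,-0.006,0.011,0.011,0.005,0,0.005,0.001,-0.005,0.01,0.011,0.005,0,0.01,0,0,0,0,0,0,0.01,0,0,0,0,0,0,0.008,0,0,0,0,0,0,0,0,0,0,0,0,0]

```text
clock: 8.47
eef_pos: [0.5122, -0.1884, 0.2515]
tool_rot: [-0.044, 0.704, 0.043, 0.708]
ft_force: [-0.3, 0.1, -0.7]
grip_width: 0.0426
```

Run:
```python
from h import *
plan([.511,-.188,.190],.1228)
```

```text
t 8.47 pos [ 0.5122 -0.1884  0.2515] F [-0.2773  0.1228 -0.6999] w 0.0426 q [-0.3525  0.4402 -0.1283  0.9963  0.0002  1.0949]
axes x,z [ 0.0057 -0.0019 -1.    ] [0.9924 0.1231 0.0054]
rotvec [0.0006 0.0054 0.0026] shift in final frame [ 0.0615  0.0005 -0.0011]
rotvec [-3.141  -0.0041  0.0085] shift in final frame [ 0.0615 -0.0005  0.0011]
shift now [ 0.0615  0.0007 -0.0015]
```

Emit:
arm_command:
  moves: [0.008,0.001,-0.001,0,0.006,0.003,0,0.01,0,0,0,0,0,0,0.01,0,0,0,0,0,0,0.01,0,0,0,0,0,0,0.008,0,0,0,0,0,0,0,0,0,0,0,0,0]

```text
clock: 8.97
eef_pos: [0.5117, -0.1859, 0.2008]
tool_rot: [-0.045, 0.706, 0.045, 0.706]
ft_force: [-0.8, 0.4, -1.0]
grip_width: 0.0428
```

Run:
```python
from h import *
plan([.511,-.188,.190],.1228)
s=bot.camera("side")[:,:,::-1]
cv2.imwrite("pics/s5.png",cv2.resize(s[90:170,280:390],None,fx=7,fy=7,interpolation=cv2.INTER_CUBIC))
```

```text
t 8.97 pos [ 0.5117 -0.1859  0.2008] F [-0.8388  0.4208 -0.9509] w 0.0428 q [-0.3486  0.4996 -0.1852  0.8866  0.0002  1.0958]
axes x,z [-0.0005  0.0004 -1.    ] [ 0.992   0.1261 -0.0004]
rotvec [ 0.0036 -0.0004 -0.0005] shift in final frame [ 0.0108 -0.002  -0.0009]
rotvec [-3.138   0.0007 -0.0006] shift in final frame [0.0108 0.002  0.0009]
shift now [ 0.0108 -0.002  -0.0009]
```

View pics/s5.png

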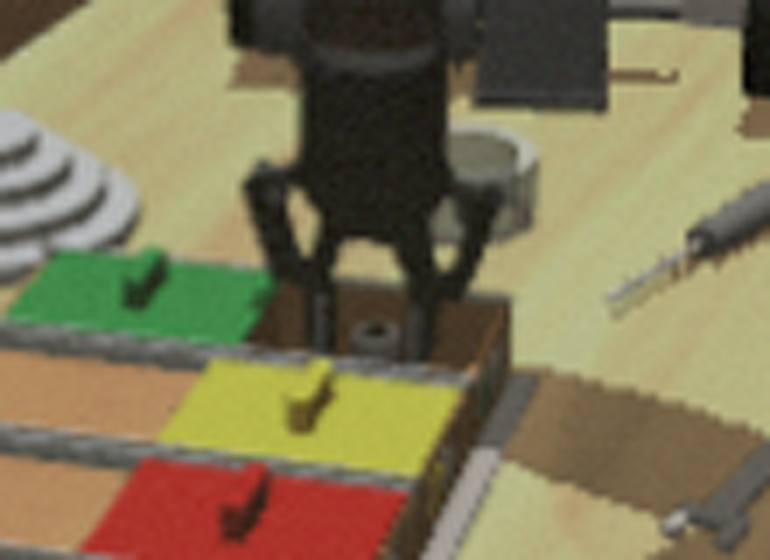

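The hub top at zoom pixel (375,332) lies between the fingers at (318,…) and (417,…). I'll go the last 10 mm and grip.

Emit:
arm_command:
  moves: [0.005,-0.002,0.001,0,0,0,0,0.003,0,0,0,0,0,0,0.001,0,0,0,0,0,0,0,0,0,0,0,0,0]

```text
clock: 9.35
eef_pos: [0.5138, -0.1884, 0.1921]
tool_rot: [-0.045, 0.705, 0.044, 0.706]
ft_force: [-0.4, -0.6, -0.0]
grip_width: 0.0426
```

Emit:
arm_command:
  moves: [0,0,0,0,0,0,1,0,0,0,0,0,0,1,0,0,0,0,0,0,1,0,0,0,0,0,0,1,0,0,0,0,0,0,1]

```text
clock: 9.77
eef_pos: [0.5135, -0.1885, 0.1926]
tool_rot: [-0.045, 0.705, 0.044, 0.706]
ft_force: [-0.1, -0.3, -0.4]
grip_width: 0.0264
```

Emit:
arm_command:
  moves: [-0.004,0,0,0,0,0,1,-0.008,0,0,0,0,0,1,-0.012,0,0,0,0,0,1,-0.015,0,0,0,0,0,1,-0.015,0,0,0,0,0,1,-0.015,0,0,0,0,0,1,-0.015,0,0,0,0,0,1,-0.015,0,0,0,0,0,1,-0.015,0,0,0,0,0,1,-0.01,0,0,0,0,0,1,0,0,0,0,0,0,1]

```text
clock: 10.68
eef_pos: [0.5118, -0.1875, 0.3251]
tool_rot: [-0.044, 0.707, 0.045, 0.705]
ft_force: [1.4, -0.0, -2.4]
grip_width: 0.0262
```

Run:
```python
from h import *
plan([.475,.305,.32],.08)
s=bot.camera("side")[:,:,::-1]
cv2.imwrite("pics/s6.png",cv2.resize(s[50:170,270:430],None,fx=5,fy=5,interpolation=cv2.INTER_CUBIC))
```

```text
t 10.68 pos [ 0.5118 -0.1875  0.3251] F [ 1.4455 -0.0151 -2.4434] w 0.0262 q [-0.3513  0.3767 -0.0172  1.1808  0.0005  1.0931]
axes x,z [-0.0035  0.0018 -1.    ] [ 0.992   0.126  -0.0032]
rotvec [ 0.0464 -0.0032 -0.0022] shift in final frame [0.0051 0.4939 0.0027]
rotvec [-3.0952  0.0034 -0.005 ] shift in final frame [ 0.0051 -0.4939 -0.0027]
shift now [0.0061 0.4932 0.0256]
```

View pics/s6.png

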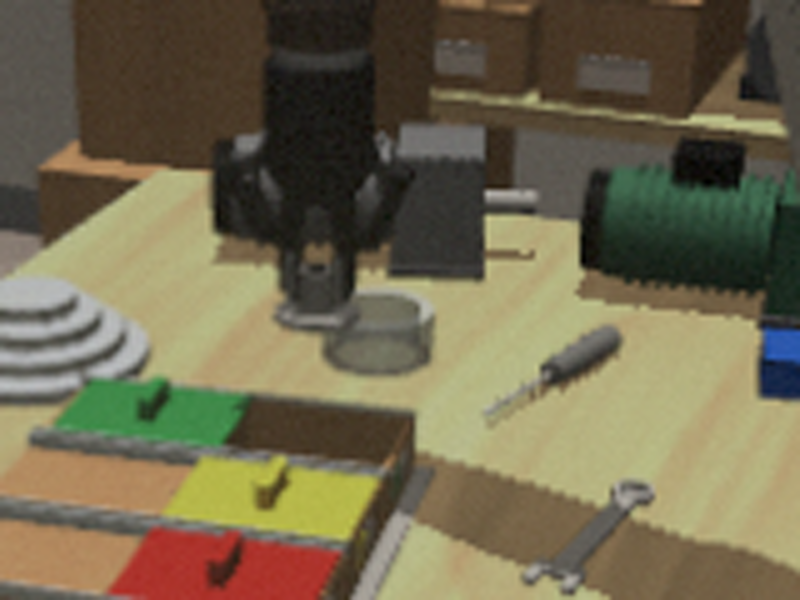

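The sprocket hangs level in the gripper at zoom (315,300), and the well is empty. I'll carry it to the tray.

Emit:
arm_command:
  moves: [0,0.01,0,0,0,0,1,0,0.02,0.001,0,0,0,1,0,0.028,0.001,0,0,0,1,0,0.028,0.001,0,0,0,1,0,0.028,0.002,0,0,0,1,0,0.028,0.002,0,0,0,1,0,0.028,0.002,0,0,0,1,0,0.028,0.002,0,0,0,1,0,0.028,0.002,0,0,0,1,0,0.028,0.002,0,0,0,1,0,0.028,0.002,0,0,0,1,0,0.028,0.002,0,0,0,1,0,0.028,0.002,0,0,0,1,0,0.028,0.002,0,0,0,1,0,0.028,0.002,0,0,0,1,0,0.028,0,0,0,0,1,0,0.028,0,0,0,0,1,0,0.02,0,0,0,0,1,0,0.01,0,0,0,0,1,0,0,0,0,0,0,1]

```text
clock: 12.4
eef_pos: [0.4582, 0.3216, 0.3046]
tool_rot: [-0.045, 0.721, 0.045, 0.69]
ft_force: [0.1, 0.1, -2.8]
grip_width: 0.0261
```

Run:
```python
from h import *
plan([.475,.305,.25],.08)
```

```text
t 12.4 pos [0.4582 0.3216 0.3046] F [ 0.0817  0.0649 -2.7645] w 0.0261 q [0.6065 0.4345 0.0147 1.1879 0.0236 2.0497]
axes x,z [-0.0438 -0.0017 -0.999 ] [ 0.991   0.1268 -0.0436]
rotvec [ 0.0472 -0.0437 -0.0028] shift in final frame [ 0.0546 -0.0179  0.0154]
rotvec [-3.0937  0.0044 -0.0677] shift in final frame [ 0.0546  0.0179 -0.0154]
shift now [ 0.0539 -0.0188  0.0169]
```

Emit:
arm_command:
  moves: [0,-0.006,0.006,0.01,-0.015,-0.001,1,0,-0.006,0.006,0.01,-0.015,-0.001,1,0.01,-0.006,0.005,0.01,-0.014,-0.001,1,0.015,0,0,0,0,0,1,0.015,0,0,0,0,0,1,0.01,0,0,0,0,0,1,0,0,0,0,0,0,1]

```text
clock: 12.98
eef_pos: [0.4815, 0.2939, 0.2516]
tool_rot: [-0.031, 0.704, 0.026, 0.709]
ft_force: [-0.3, -0.3, -2.9]
grip_width: 0.0262
```

Run:
```python
from h import *
plan([.475,.305,.1915],.1)
s=bot.camera("side")[:,:,::-1]
cv2.imwrite("pics/s7.png",cv2.resize(s[100:260,190:390],None,fx=4,fy=3.75,interpolation=cv2.INTER_CUBIC))
```

```text
t 12.98 pos [0.4815 0.2939 0.2516] F [-0.3396 -0.3115 -2.9358] w 0.0262 q [ 0.5502  0.4733 -0.0736  1.0207 -0.0092  2.0399]
axes x,z [ 0.0076 -0.0062 -1.    ] [0.9967 0.081  0.0071]
rotvec [-0.0189  0.007   0.0068] shift in final frame [ 0.0601  0.0117 -0.0053]
rotvec [ 3.1226  0.0107 -0.011 ] shift in final frame [ 0.0601 -0.0117  0.0053]
shift now [ 0.06   0.012 -0.006]
```

View pics/s7.png

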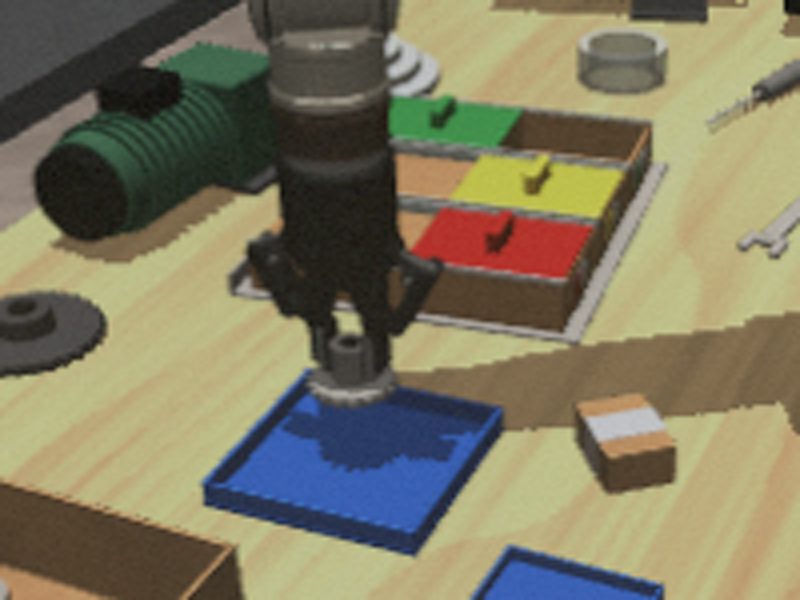

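The sprocket is level above the large blue tray, with its disc at zoom (350,390). I'll centre and lower it.

Emit:
arm_command:
  moves: [0.005,0.006,-0.003,0,0.004,0.003,1,0.01,0.006,-0.003,0,0.003,0.003,1,0.01,0,0,0,0,0,1,0.01,0,0,0,0,0,1,0.006,0,0,0,0,0,1,0,0,0,0,0,0,1]

```text
clock: 13.53
eef_pos: [0.4765, 0.3042, 0.2104]
tool_rot: [-0.026, 0.705, 0.028, 0.709]
ft_force: [-0.2, -0.5, -2.2]
grip_width: 0.0261
```

Run:
```python
from h import *
plan([.475,.305,.1915],.08)
```

```text
t 13.53 pos [0.4765 0.3042 0.2104] F [-0.1694 -0.464  -2.2077] w 0.0261 q [ 0.5685  0.5198 -0.1191  0.926  -0.0012  2.0634]
axes x,z [ 0.0055  0.0022 -1.    ] [0.9971 0.0758 0.0057]
rotvec [-0.0041  0.0057 -0.0017] shift in final frame [ 0.0189  0.0009 -0.0014]
rotvec [ 3.1374 -0.0027 -0.0089] shift in final frame [ 0.0189 -0.0009  0.0014]
shift now [ 0.0189  0.0009 -0.0015]
```

Emit:
arm_command:
  moves: [0.005,0,0,0,0.006,-0.002,1,0.005,0,0,0,0,0,1,0.003,0,0,0,0,0,1,0.001,0,0,0,0,0,1,0,0,0,0,0,0,1]

```text
clock: 13.95
eef_pos: [0.4763, 0.3047, 0.1942]
tool_rot: [-0.028, 0.707, 0.027, 0.706]
ft_force: [0.9, -0.0, -2.7]
grip_width: 0.0263
```

Emit:
arm_command:
  moves: [0.002,0,0,0,0,0,1,0,0,0,0,0,0,1]

```text
clock: 14.12
eef_pos: [0.4765, 0.3048, 0.1923]
tool_rot: [-0.027, 0.707, 0.027, 0.706]
ft_force: [-0.5, 0.3, -2.5]
grip_width: 0.026
```

Run:
```python
from h import *
plan([.475,.305,.1915],.08)
```

```text
t 14.12 pos [0.4765 0.3048 0.1923] F [-0.5207  0.3125 -2.4507] w 0.026 q [ 0.5691  0.5449 -0.1313  0.896  -0.0003  2.0631]
axes x,z [-0.001 -0.001 -1.   ] [ 0.997   0.0768 -0.0011]
rotvec [-0.0031 -0.0011  0.0009] shift in final frame [ 0.0008  0.0003 -0.0015]
rotvec [3.1384 0.0014 0.0017] shift in final frame [ 0.0008 -0.0003  0.0015]
shift now [ 0.0009  0.0003 -0.0015]
```

Force still −2.5 (the sprocket's weight), so it isn't in contact yet. I'll creep down 1 mm at a time.

Emit:
arm_command:
  moves: [0.001,0,0,0,0,0,1,0,0,0,0,0,0,1]

```text
clock: 14.28
eef_pos: [0.4768, 0.3049, 0.1917]
tool_rot: [-0.027, 0.707, 0.027, 0.707]
ft_force: [0.7, 0.7, -4.1]
grip_width: 0.0264
```

Emit:
arm_command:
  moves: [0.001,0,0,0,0,0,1,0,0,0,0,0,0,1]

```text
clock: 14.45
eef_pos: [0.4769, 0.3049, 0.191]
tool_rot: [-0.027, 0.706, 0.027, 0.707]
ft_force: [-0.7, 0.2, -3.9]
grip_width: 0.0261
```

Emit:
arm_command:
  moves: [0.0015,0,0,0,0,0,1,0,0,0,0,0,0,1]

```text
clock: 14.62
eef_pos: [0.4771, 0.3051, 0.1898]
tool_rot: [-0.027, 0.706, 0.027, 0.707]
ft_force: [0.1, 0.4, -3.1]
grip_width: 0.0263
```

Emit:
arm_command:
  moves: [0.0015,0,0,0,0,0,1,0,0,0,0,0,0,1]

```text
clock: 14.78
eef_pos: [0.4773, 0.3052, 0.19]
tool_rot: [-0.027, 0.706, 0.028, 0.708]
ft_force: [-0.1, 0.0, -2.6]
grip_width: 0.0265
```

Emit:
arm_command:
  moves: [0.002,0,0,0,0,0,1,0,0,0,0,0,0,1]

```text
clock: 14.95
eef_pos: [0.4776, 0.3053, 0.19]
tool_rot: [-0.026, 0.705, 0.028, 0.708]
ft_force: [-0.6, -0.4, -2.5]
grip_width: 0.0263
```

Run:
```python
from h import *
plan([.475,.305,.1915],.08)
s=bot.camera("side")[:,:,::-1]
cv2.imwrite("pics/s8.png",cv2.resize(s[160:260,220:330],None,fx=6,fy=6,interpolation=cv2.INTER_CUBIC))
```

```text
t 14.95 pos [0.4776 0.3053 0.19  ] F [-0.6148 -0.3687 -2.5397] w 0.0263 q [ 0.5688  0.5474 -0.1343  0.8841 -0.      2.063 ]
axes x,z [ 0.0042  0.0027 -1.    ] [0.9971 0.0766 0.0044]
rotvec [-0.0033  0.0044 -0.0023] shift in final frame [-0.0015 -0.0001 -0.0026]
rotvec [ 3.1382 -0.0036 -0.0069] shift in final frame [-0.0015  0.0001  0.0026]
shift now [-0.0015 -0.0001 -0.0026]
```

View pics/s8.png

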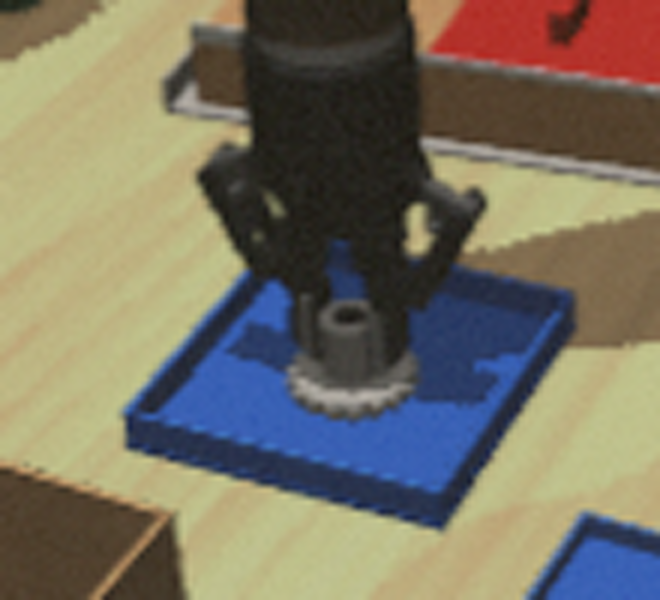

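Emit:
arm_command:
  moves: [0.003,0,0,0,-0.004,0.002,1]

```text
clock: 15.08
eef_pos: [0.4775, 0.3053, 0.1894]
tool_rot: [-0.025, 0.704, 0.029, 0.709]
ft_force: [-12.6, -8.7, 40.2]
grip_width: 0.0264
```

Contact is confirmed (+40 N when pressed). I'll relax, level and release gradually.

Emit:
arm_command:
  moves: [-0.0005,0,0,0,0.004,-0.002,1,0,0,0,0,0.004,0,1]

```text
clock: 15.25
eef_pos: [0.4774, 0.3052, 0.1911]
tool_rot: [-0.026, 0.706, 0.028, 0.707]
ft_force: [0.2, 0.3, -2.9]
grip_width: 0.0259
```

Run:
```python
from h import *
plan([.475,.305,.1905],.08)
```

```text
t 15.25 pos [0.4774 0.3052 0.1911] F [ 0.161   0.3158 -2.9015] w 0.0259 q [ 0.5684  0.5464 -0.1327  0.8885  0.0022  2.0625]
axes x,z [ 0.0015  0.0036 -1.    ] [0.9971 0.0766 0.0018]
rotvec [-0.0034  0.0018 -0.0034] shift in final frame [ 0.0006 -0.     -0.0024]
rotvec [ 3.1382 -0.0054 -0.0028] shift in final frame [0.0006 0.     0.0024]
shift now [ 0.0006 -0.0001 -0.0024]
```

Emit:
arm_command:
  moves: [0.0012,0,0,0,0.002,-0.003,1,0.0005,0,0,0,0,0,1]

```text
clock: 15.42
eef_pos: [0.4775, 0.3053, 0.1895]
tool_rot: [-0.027, 0.707, 0.027, 0.707]
ft_force: [-3.1, -1.7, 10.0]
grip_width: 0.0261
```

Emit:
arm_command:
  moves: [0,0,0,0,0,0,0.3,0,0,0,0,0,0,0,0,0,0,0,0,0,0,0,0,0,0,0,0,0]

```text
clock: 15.75
eef_pos: [0.4781, 0.3057, 0.1886]
tool_rot: [-0.027, 0.706, 0.027, 0.707]
ft_force: [-1.2, -0.0, -0.2]
grip_width: 0.0426
```

Run:
```python
from h import *
plan([.475,.305,.1905],.08)
s=bot.camera("side")[:,:,::-1]
cv2.imwrite("pics/s9.png",cv2.resize(s[160:260,220:330],None,fx=6,fy=6,interpolation=cv2.INTER_CUBIC))
```

```text
t 15.75 pos [0.4781 0.3057 0.1886] F [-1.2213 -0.0481 -0.1844] w 0.0426 q [ 0.5688  0.5517 -0.1309  0.8873  0.0003  2.063 ]
axes x,z [ 0.0007  0.0007 -1.    ] [0.9971 0.0766 0.0007]
rotvec [-0.0033  0.0007 -0.0007] shift in final frame [-0.0019 -0.0005 -0.0032]
rotvec [ 3.1383 -0.001  -0.0011] shift in final frame [-0.0019  0.0005  0.0032]
shift now [-0.0019 -0.0005 -0.0032]
```

View pics/s9.png

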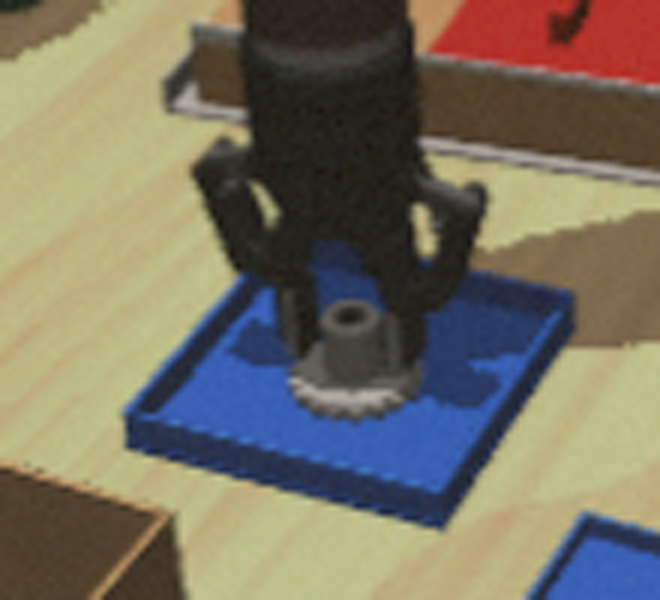

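The sprocket is released and sits flat, with its hub at zoom (350,345). I'll retract straight up, then move aside.

Emit:
arm_command:
  moves: [-0.006,0,-0.001,0,0,0,0,-0.012,0,0,0,0,0,0,-0.015,0,0,0,0,0,0,-0.02,0,0,0,0,0,0,-0.03,0,0,0,0,0,0,-0.03,0,0,0,0,0,0,-0.03,0,0,0,0,0,0,-0.03,0,-0.01,0,0,0,0,0,0,-0.03,0,0,0,0,0,0,-0.03,0,0,0,0,0,0,-0.03,0,0,0,0,0,0,-0.03,0,0,0,0,0,0,-0.03,0,0,0,0,0,0,0,0,0,0,0,0,0,0,0,0,0,0]

```text
clock: 17.05
eef_pos: [0.3109, 0.2917, 0.375]
tool_rot: [-0.024, 0.705, 0.028, 0.708]
ft_force: [-0.5, 0.6, 0.6]
grip_width: 0.043
```

Run:
```python
from h import *
plan([.475,.305,.1905],.08)
s=bot.camera("side")[:,:,::-1];t=bot.camera("top")[:,:,::-1]
cv2.imwrite("pics/s10.png",cv2.resize(s[110:260,220:380],None,fx=5,fy=4,interpolation=cv2.INTER_CUBIC))
cv2.imwrite("pics/t10.png",cv2.resize(t[90:230,240:470],None,fx=3.4,fy=3.4,interpolation=cv2.INTER_CUBIC))
```

```text
t 17.05 pos [0.3109 0.2917 0.375 ] F [-0.5188  0.5681  0.6081] w 0.043 q [ 0.7531  0.1086 -0.2358  1.219   0.001   2.2496]
axes x,z [ 0.0047  0.0058 -1.    ] [0.9972 0.0743 0.0051]
rotvec [-0.0057  0.0052 -0.0055] shift in final frame [0.1845 0.0002 0.1646]
rotvec [ 3.1359 -0.0086 -0.0081] shift in final frame [ 0.1845 -0.0002 -0.1646]
shift now [0.1853 0.0001 0.1637]
```

View pics/s10.png

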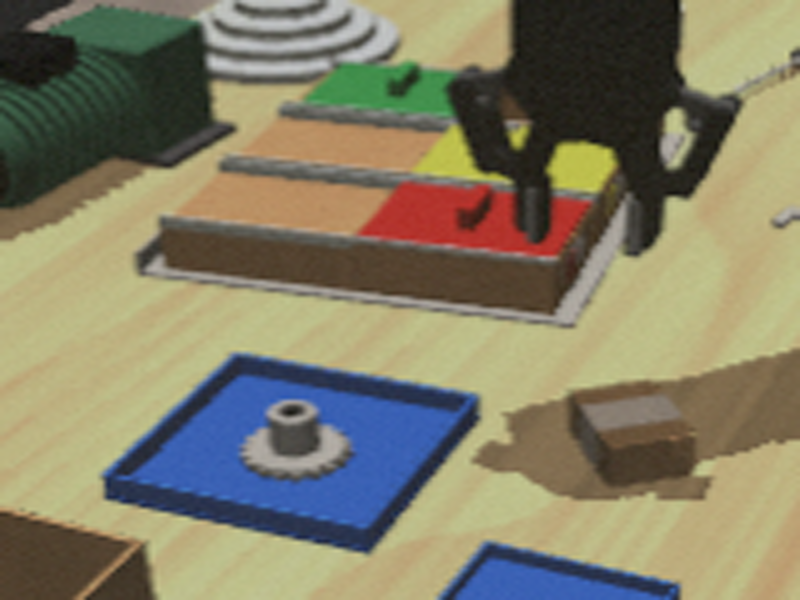

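View pics/t10.png

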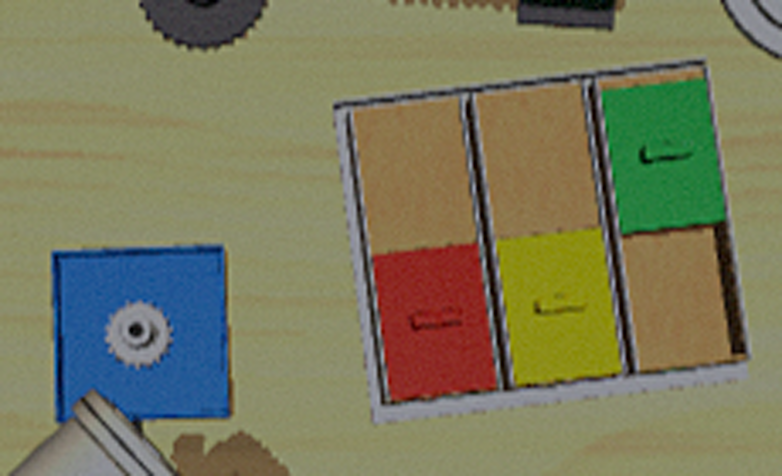

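The sprocket lies flat, hub up, in the large blue tray (top zoom (139,333)). The green cover is fully back, red and yellow are shut, and the arm is clear.

```bash
python3 -c "
from workcell import bot
print(bot.job_done())"
```

```text
the job is handed in; nothing more can be done
None
```

I slid the green cover back to its stop, lifted the sprocket out by its hub, and set it down flat, hub up, near the middle of the large blue tray. I then retracted the arm and handed the job in at about 17 s.

- **Final pictures:** the sprocket is lying flat in the tray, the yellow and red covers are shut, the well is empty, and the gripper is clear of everything. The cover's travel measured about 125 mm.
- **Contact at set-down:** the first readings at the tray floor were misleading, because each no-move row let the load relax. A test press then peaked at about 40 N at the wrist, through the held sprocket. That is well under the 120 N wrist limit, but it equals the 40 N limit for the arm or gripper body, which was not what was touching. After that I backed off and levelled the tool. I touched down again at about 10 N and released the sprocket.
- **Tray position:** the two cameras disagreed by about 6 to 8 mm on the tray's centre, which is well within the room around the sprocket.

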